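# Find the steel-cored canister on the two-pan balance

### The arm

A 6-joint arm with a two-finger parallel gripper is mounted at the origin on the work surface. World frame = base frame: x ahead of the robot, y to its left, z up, the work surface at z = 0. Lengths are in m, angles in rad, forces in N, time in s.
With the tool pointing down it reaches from about 0.275 to 1 m from the base axis. Payload 8.4 kg.
Tool frame: the origin (TCP) lies at the centre of the arm's flange, where the gripper is bolted on; the fingertips stand 173 mm ahead of it and the grasp point (between the pads) lies 155 mm ahead of it; z points along the fingers, x is the direction in which the jaws open and shut, and the axes are right-handed (so a half turn about z gives the same grasp; the last joint's range is limited). The gripper opens to 85 mm and grips with 20 to 120 N. Pads are 22 mm wide; open, the fingers measure 114 mm over their backs; the gripper's body (76 mm by 85 mm) begins 54 mm behind the grasp point. The pads swing forward as they close: fully open they stand 13 mm farther back than shut.
Start: joints at [1.112, 0.353, 1.633, -0, 1.155, -0.002], TCP at [0.276, 0.561, 0.405] pointing down, gripper open.
Joint ranges: [-2.63, 2.63], [-0.92, 2.1], [0.06, 2.66], [-1.3, 4.44], [0, 2.69], [-3.02, 3.02]. Speed limits (rad/s): [2.22, 2.22, 2.79, 3.14, 3.14, 3.14].

### API

Orientations are given as a unit quaternion [w, x, y, z].
In Python, from station import read_state, grab_frame, camera_info, finish_job gives the robot as it stands. The module is installed in compiled form; this text tells all that it offers.
- The arm moves only by the tool play_rows, never from a script. Its argument "motion" is a list of rows, each a list of 7 numbers: the turn, a rotation vector about the world's x, y, z normalised to -1 to 1, where 1 is 120 degrees, then the shift along the world's x, y, z normalised to -1 to 1, where 1 is 0.3 m, then the opening, from -1 (shut) to 1 (fully open). A call has 1 to 12 rows; each row is the pose to reach, as a shift and turn from the pose commanded when the call began; what a row does not reach only later rows make up. A row lasts 1/10 s, in which the tool goes at most 50 mm and 8.59 degrees, less where a joint would pass 70% of its speed; a pose out of reach is approached as far as the arm can. A call with a number of a shift or a turn outside -1 to 1 is refused whole. A call with a gripper value outside its range is refused whole. The fingers move at their own pace and stop on an object; "grip_force" is the grip in N (left out, the last holds). Time passes only in rows, so rows that repeat a pose let the fingers close. It gives the time, the measured TCP pose, the force and the opening at its end, in the units of the state.
- read_state(): the state, without advancing time (a new reading comes with each control period).
- grab_frame(name): name is "scene" or "side" or "wrist"; returns the picture (480x640x3 uint8, red, green, blue); there is no depth.
- camera_info(name): a dict with "K" (3x3 intrinsics, pixels), "R" (3x3) and "t" (3): a world point X has camera coordinates R X + t; the wrist camera has in their place "mount" (4x4, takes a point from camera to tool coordinates, whose origin is the TCP and whose axes are the tool frame's). Camera axes: x right, y down, z forward; pixel columns grow to the right and rows downward; lengths in m; the calibration is good to about 2 mm. A picture is of the moment at which its call begins: read the wrist's pose just before it. camera_info takes no time and is no camera call.
- finish_job(): hands the job in, once; it reports no verdict.
The state is a dict: "t": time; "joints": joint angles; "qd": joint speeds; "joint_efforts": joint torques, N m; "tcp_pos": TCP position; "eef_rot": TCP orientation; "force": force on the tool from outside, world axes, zero at the start; "ft_torque": the same for the moment, N m; "gripper_width": finger opening in m.
Only numpy, scipy, OpenCV 4.12 (cv2) and the standard library are available. Lean on these libraries where they do the work, as an engineer would, in place of code of your own. Each camera call takes 0.05 s, during which the arm holds its last target.

### The job

The two capped aluminium canisters look alike, but one holds a steel core and the other only a light plastic one; the brass weight on the balance is lighter than the first and heavier than the second. Weigh them on the free pan: leave the heavy one (it makes that pan sink) standing on the free pan, and stand the light one in the white tray.

Things in the scene. Friction and masses are not known exactly. Their poses are not given: they have to be found in the camera images.
- canister_a_center (a point): Centre (half-way up, 35 mm above its foot) of one upright aluminium canister with a flat grey cap: a plain cylinder 44 mm in diameter and 70 mm tall, cap included; z axis up. Weighs either about 0.13 kg or about 0.40 kg; which of the two canisters is heavy is drawn afresh each time and cannot be seen.
- canister_b_center (a point): Centre of the other canister, the same in every visible respect; it holds the other core.
- sample_pan_top (a point): Centre of the top face of the balance's free pan, a steel disc 110 mm across, always level. Up (empty or light load) the face is 126 mm above the bench; the heavy canister, anywhere on it, sinks it in 1 to 2 s to 94 mm. z up; the other pan, with a fixed brass weight 57 mm tall (top up to 183 mm above the bench), is 220 mm away along this frame's -y.
- tray: Empty open white plastic tray fixed to the bench, 160 x 130 mm outside (x by y), 15 mm high, walls 4 mm, floor 4 mm thick. Origin at the centre of its underside, on the bench; z up.
Not all that is in view belongs to the job. Leave any turquoise look-alike of the part that bears canister_b_center alone. Of the things that look like the tray, the larger one is meant.

How it is judged:
At the end, for the whole second after the job is handed in: One canister stands on the free pan and has sunk it (pan face within 6 mm of its lower stop, canister's axis within 35 mm of the pan's centre); the other stands in the tray, on its floor, its axis at least 15 mm inside the tray's outer walls. Both are upright within 10 degrees, let go and at rest (height (world z) of sample_pan_top below 0.1 m and ((horizontal distance between canister_a_center and sample_pan_top below 0.035 m and z of canister_a_center in the frame of sample_pan_top between 0.028 and 0.042 m and angle between each of canister_a_center, canister_b_center's own z axis and vertical below 0.175 rad and x of canister_b_center in the frame of tray between -0.065 and 0.065 m and y of canister_b_center in the frame of tray between -0.05 and 0.05 m and z of canister_b_center in the frame of tray between 0.032 and 0.046 m) or (horizontal distance between canister_b_center and sample_pan_top below 0.035 m and z of canister_b_center in the frame of sample_pan_top between 0.028 and 0.042 m and angle between each of canister_b_center, canister_a_center's own z axis and vertical below 0.175 rad and x of canister_a_center in the frame of tray between -0.065 and 0.065 m and y of canister_a_center in the frame of tray between -0.05 and 0.05 m and z of canister_a_center in the frame of tray between 0.032 and 0.046 m)) and linear speed of each of canister_a, canister_b below 0.02 m/s); the robot touches nothing.
It also fails if it takes over 72 s, if anything falls off the work surface, if the arm or the gripper's body presses on something with over 40 N, if the wrist force passes 120 N, or if a joint passes its speed limit or range.

## Working session

There is one attempt and no reset: what is moved stays moved. The work goes in short steps, Python scripts to look and compute and a tool call to move; the robot and the scene stay as the last step left them, time stands still between calls to the robot, and variables do not carry over. Pictures are saved under pics/ and viewed, and the job is handed in when it is done.

Besides the shell and the picture viewer there is one more tool, called after "Emit:" by a JSON object that holds its "fn" and its "kwargs", one argument or row to a line. play_rows: Moves the arm, as the interface text tells. Scaled input: -1 to 1 covers 0.3 m each way for a shift and 120 degrees each way for a turn. Its arguments: {"type":"object","properties":{"motion":{"type":"array"},"grip_force":{"type":"number"}},"required":["motion"]}

```bash
mkdir -p pics; python3 - <<'E'
from station import *
import cv2
s=read_state();print(s)
for n in ["scene","side","wrist"]:
    f=grab_frame(n);cv2.imwrite(f"pics/{n}0.png",f[:,:,::-1]);print(n,camera_info(n))
E
```

```text
{'t': 0.0, 'joints': array([ 1.11159811e+00,  3.53637840e-01,  1.63412571e+00,  1.20315230e-05,
        1.15519402e+00, -2.37668066e-03]), 'qd': array([ 1.03664162e-03, -1.46197702e-03,  1.20416714e-05, -3.07688321e-04,
       -4.61054760e-04,  1.47216354e-03]), 'joint_efforts': array([-1.46609342e-03, -6.05259275e+01, -3.42057717e+01,  4.74326430e-05,
        9.43038496e-03, -4.84971338e-06]), 'tcp_pos': array([0.27556864, 0.56071138, 0.40397156]), 'eef_rot': array([ 3.54712557e-04,  8.48852607e-01,  5.28629157e-01, -5.83057095e-04]), 'force': array([-0.53341367, -0.27386797, -0.13045765]), 'ft_torque': array([ 0.00817786, -0.00686918,  0.00212033]), 'gripper_width': 0.08543891892492271}
scene {'K': array([[517.79336545,   0.        , 325.50867874],
       [  0.        , 517.79336545, 238.42752702],
       [  0.        ,   0.        ,   1.        ]]), 'R': array([[ 0.90172059,  0.43211267, -0.01336476],
       [ 0.25028007, -0.54698507, -0.79885369],
       [-0.35250512,  0.71699789, -0.60137689]]), 't': array([-0.40049717, -0.08222974,  1.69287699])}
side {'K': array([[613.6930198 
[... 156 characters left out ...]
494, -0.4980347 , -0.01777357],
       [-0.33145479, -0.54962731, -0.76684258],
       [ 0.37214537,  0.67072443, -0.64158909]]), 't': array([-0.46010092,  0.20149636,  1.33523566])}
wrist {'K': array([[368.60311558,   0.        , 321.59832044],
       [  0.        , 368.60311558, 239.62965073],
       [  0.        ,   0.        ,   1.        ]]), 'mount': array([[ 9.99999545e-01,  5.93299126e-04, -7.46337581e-04,
         1.51865440e-03],
       [-3.68721685e-04,  9.62542761e-01,  2.71129669e-01,
        -6.82179451e-02],
       [ 8.79242832e-04, -2.71129271e-01,  9.62542542e-01,
         3.18355232e-02],
       [ 0.00000000e+00,  0.00000000e+00,  0.00000000e+00,
         1.00000000e+00]])}
```

View pics/scene0.png

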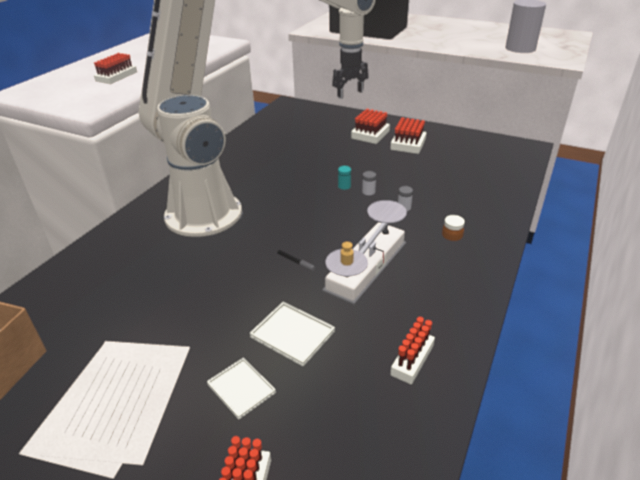

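View pics/side0.png

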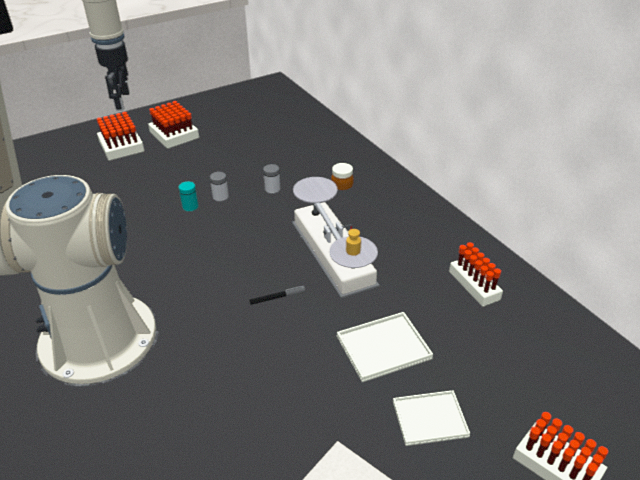

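View pics/wrist0.png

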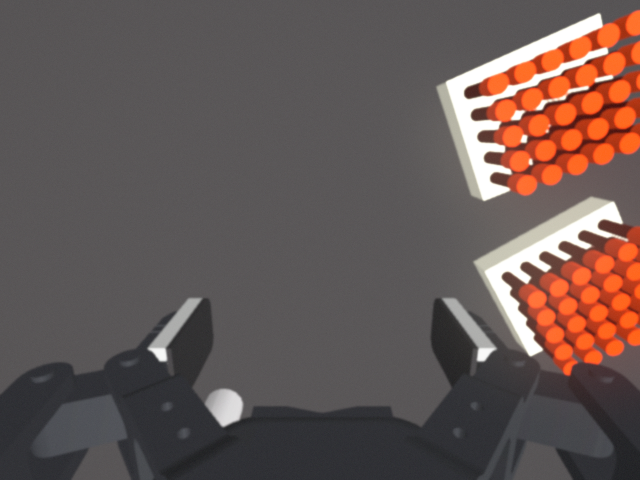

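The scene camera shows canisters near (369,183) and (405,198), the free pan near (387,212) and the big tray near (292,332). In the side view these are near (219,187), (272,179), (316,190) and (384,346). Next I'll zoom in and segment them.

```bash
python3 - <<'E'
import cv2,numpy as np
a=cv2.imread('pics/scene0.png')[150:290,310:450];b=cv2.imread('pics/side0.png')[150:290,200:400]
cv2.imwrite('pics/z1.png',np.hstack([cv2.resize(a,None,fx=4,fy=4,interpolation=2)]))
cv2.imwrite('pics/z2.png',cv2.resize(b,None,fx=4,fy=4,interpolation=2))
E
```

```text
(no output)
```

View pics/z1.png

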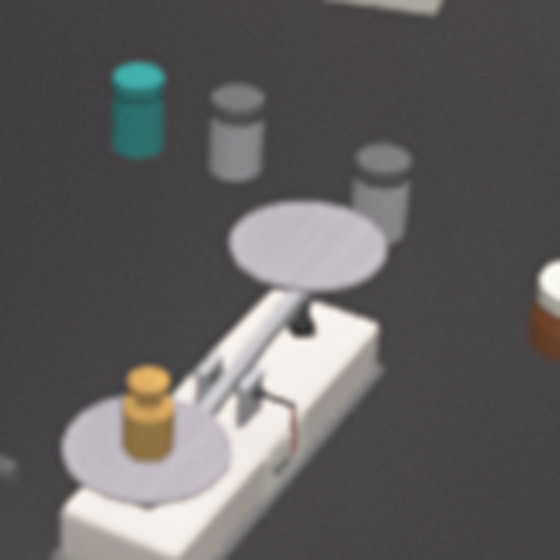

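View pics/z2.png

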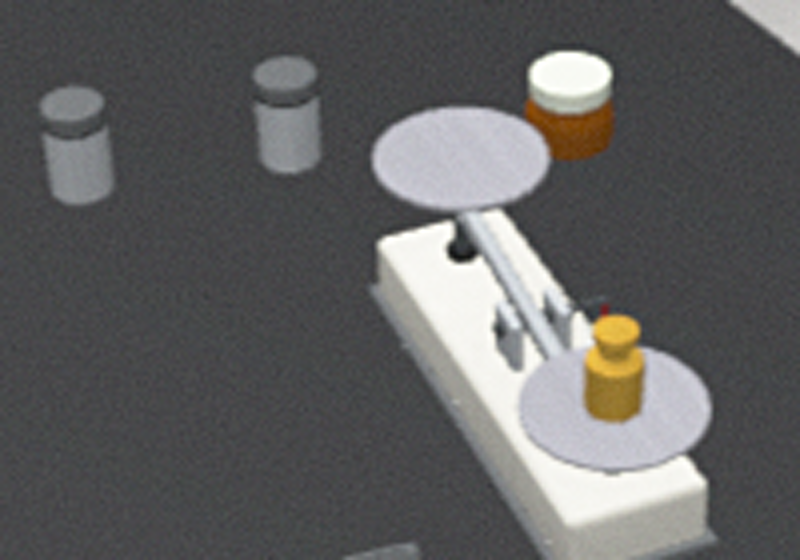

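```bash
cat > h.py <<'E'
import cv2,numpy as np
from station import *
def ray(n,uv):
    c=camera_info(n);d=np.linalg.inv(c['K'])@[uv[0],uv[1],1.]
    return -c['R'].T@c['t'], c['R'].T@d
def plane(n,uv,z):
    o,d=ray(n,uv);return o+d*(z-o[2])/d[2]
def zoompt(x0,y0,u,v): return (x0+(u+.5)/4-.5,y0+(v+.5)/4-.5)
E
python3 - <<'E'
from h import *
np.set_printoptions(precision=4,suppress=True)
P={'A':((238,98),(72,106),.07),'B':((384,159),(285,75),.07),'pan':((308,245),(461,157),.126),'brasspan':((146,448),(615,405),.094)}
for k,(a,b,z) in P.items():
    print(k,plane('scene',zoompt(310,150,*a),z),plane('side',zoompt(200,150,*b),z))
for n,f,r in(('scene','pics/scene0.png',(240,290,345,375)),('side','pics/side0.png',(325,305,445,385))):
    im=cv2.imread(f);x0,y0,x1,y1=r;g=im[y0:y1,x0:x1]
    m=(g.min(2)>130).astype('uint8');cs=cv2.findContours(m,0,2)[0];c=max(cs,key=cv2.contourArea)
    h=cv2.convexHull(c);q=cv2.approxPolyN(h,4,ensure_convex=True).reshape(-1,2) if hasattr(cv2,'approxPolyN') else cv2.approxPolyDP(h,6,True).reshape(-1,2)
    W=np.array([plane(n,(u+x0,v+y0),.015) for u,v in q]);print(n,q+[x0,y0],W,W.mean(0),[np.linalg.norm(W[i]-W[i-1]) for i in range(4)])
E
```

```text
A [0.4424 0.3455 0.07  ] [0.4368 0.3429 0.07  ]
B [0.5851 0.303  0.07  ] [0.5794 0.3012 0.07  ]
pan [0.5985 0.082  0.126 ] [0.594  0.0815 0.126 ]
brasspan [ 0.57   -0.1364  0.094 ] [ 0.5678 -0.1364  0.094 ]
scene [[338 328]
 [302 366]
 [246 335]
 [282 301]] [[ 0.6164 -0.2886  0.015 ]
 [ 0.5908 -0.4283  0.015 ]
 [ 0.4251 -0.4024  0.015 ]
 [ 0.4461 -0.2636  0.015 ]] [ 0.5196 -0.3457  0.015 ] [np.float64(0.17211611887611195), np.float64(0.14200427495646611), np.float64(0.16766013105031158), np.float64(0.14032915750141875)]
side [[436 357]
 [362 381]
 [334 332]
 [403 311]] [[ 0.5828 -0.4274  0.015 ]
 [ 0.4193 -0.4007  0.015 ]
 [ 0.4392 -0.2627  0.015 ]
 [ 0.6025 -0.2881  0.015 ]] [ 0.5109 -0.3447  0.015 ] [np.float64(0.14066938763293194), np.float64(0.1656755245318552), np.float64(0.13943932832162154), np.float64(0.16525076677054734)]
```

Emit:
{"fn": "play_rows", "kwargs": {
  "motion": [
    [0,0,0,0.07,-0.09,-0.03,1],
    [0,0,0,0.15,-0.2,-0.08,1],
    [0,0,0,0.24,-0.32,-0.12,1],
    [0,0,0,0.33,-0.44,-0.17,1],
    [0,0,0,0.42,-0.56,-0.22,1],
    [0,0,0,0.49,-0.65,-0.25,1],
    [0,0,0,0.53,-0.7,-0.27,1],
    [0,0,0,0.547,-0.722,-0.28,1],
    [0,0,0,0.547,-0.722,-0.28,1],
    [0,0,0,0.547,-0.722,-0.28,1]
  ],
  "grip_force": 60
}}

```text
t: 1.15
tcp_pos: [0.4395, 0.345, 0.3209]
eef_rot: [-0.0, 0.849, 0.529, 0.0]
force: [0.4, -0.7, 0.9]
gripper_width: 0.0852
```

```bash
python3 - <<'E'
from h import *
s=read_state();print(s['t'],s['tcp_pos'],s['eef_rot'],s['force'])
cv2.imwrite('pics/w1.png',grab_frame('wrist')[:,:,::-1])
print('turq',plane('scene',zoompt(310,150,138,77),.07))
E
```

```text
1.15 [0.43947667 0.34495007 0.32086293] [-1.79982972e-04  8.48823607e-01  5.28676128e-01  6.54725944e-05] [ 0.36005327 -0.67192687  0.85078964]
turq [0.35122188 0.343629   0.07      ]
```

View pics/w1.png

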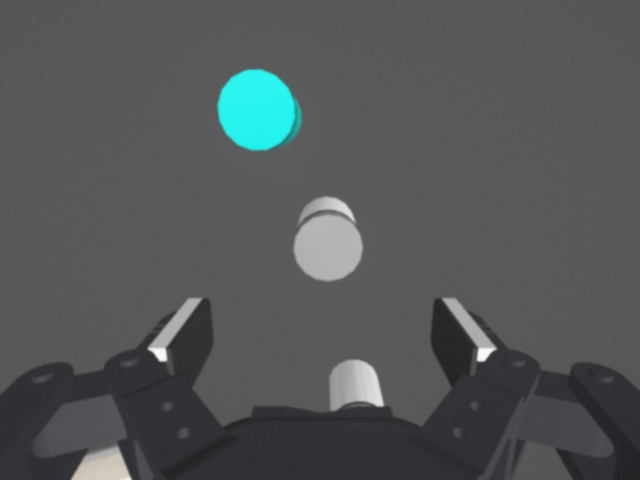

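The wrist view shows A's cap top centred at about (328,246), the turquoise one at (257,110), and B partly hidden at (355,390).

```bash
cat >> h.py <<'E'
from scipy.spatial.transform import Rotation as Ro
def wplane(uv,z,s=None):
    s=s or read_state();c=camera_info('wrist');M=c['mount']
    q=s['eef_rot'];R=Ro.from_quat([q[1],q[2],q[3],q[0]]).as_matrix()
    d=R@M[:3,:3]@np.linalg.inv(c['K'])@[uv[0],uv[1],1.];o=R@M[:3,3]+s['tcp_pos']
    return o+d*(z-o[2])/d[2]
E
python3 - <<'E'
from h import *
s=read_state()
print(wplane((328,246),.07),wplane((257,110),.07)); print(s['tcp_pos'])
g=cv2.imread('pics/w1.png',0)[190:290,280:380]
m=(g>140).astype('uint8');c=max(cv2.findContours(m,0,2)[0],key=cv2.contourArea);print(cv2.minEnclosingCircle(c),cv2.boundingRect(c))
E
```

```text
[0.43961908 0.35115946 0.07      ] [0.35023041 0.350108   0.07      ]
[0.43934723 0.3452002  0.32100816]
((47.86375045776367, 57.243751525878906), 34.21001052856445) (14, 25, 69, 66)
```

Emit:
{"fn": "play_rows", "kwargs": {
  "motion": [
    [0,0,0,0,0.017,-0.08,1],
    [0,0,0,0,0.017,-0.18,1],
    [0,0,0,0,0.017,-0.28,1],
    [0,0,0,0,0.017,-0.36,1],
    [0,0,0,0,0.017,-0.41,1],
    [0,0,0,0,0.017,-0.42,1],
    [0,0,0,0,0.017,-0.42,1],
    [0,0,0,0,0.017,-0.42,-0.4],
    [0,0,0,0,0.017,-0.42,-0.6],
    [0,0,0,0,0.017,-0.42,-0.6],
    [0,0,0,0,0.017,-0.42,-0.6],
    [0,0,0,0,0.017,-0.42,-0.6]
  ],
  "grip_force": 60
}}

```text
t: 2.4
tcp_pos: [0.4401, 0.3495, 0.1957]
eef_rot: [-0.0, 0.849, 0.529, 0.001]
force: [-1.7, -2.3, 6.4]
gripper_width: 0.0426
```

```bash
python3 - <<'E'
from h import *
s=read_state();print(s['t'],s['tcp_pos'],s['force'],s['gripper_width'])
cv2.imwrite('pics/w2.png',grab_frame('wrist')[:,:,::-1])
E
```

```text
2.4 [0.44005182 0.34950378 0.19574543] [-1.73990503 -2.30038704  6.37405994] 0.04261148975546787
```

View pics/w2.png

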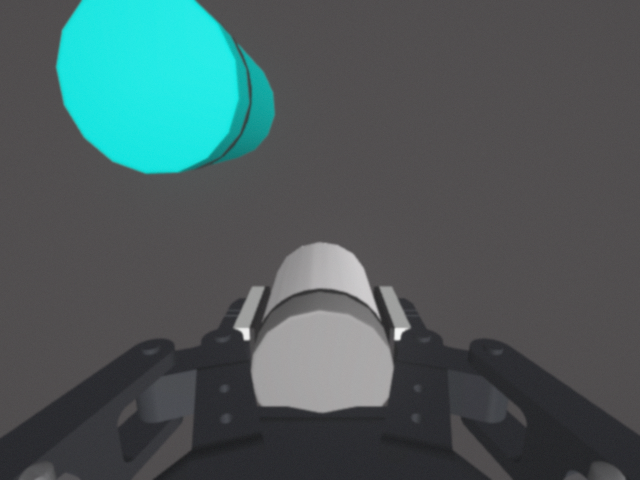

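Emit:
{"fn": "play_rows", "kwargs": {
  "motion": [
    [0,0,0,0,0,0.05,-0.6],
    [0,0,0,0,0,0.15,-0.6],
    [0,0,0,0,0,0.27,-0.6],
    [0,0,0,0,0,0.4,-0.6],
    [0,0,0,0,0,0.52,-0.6],
    [0,0,0,0,0,0.57,-0.6],
    [0,0,0,0,0,0.6,-0.6],
    [0,0,0,0,0,0.6,-0.6],
    [0,0,0,0,0,0.6,-0.6]
  ]
}}

```text
t: 3.35
tcp_pos: [0.4394, 0.3491, 0.3741]
eef_rot: [0.0, 0.849, 0.529, -0.001]
force: [0.6, 0.2, -2.0]
gripper_width: 0.0425
```

Emit:
{"fn": "play_rows", "kwargs": {
  "motion": [
    [0,0,0,0.02,-0.04,0,-0.6],
    [0,0,0,0.08,-0.14,0,-0.6],
    [0,0,0,0.15,-0.25,0,-0.6],
    [0,0,0,0.22,-0.37,0,-0.6],
    [0,0,0,0.29,-0.49,0,-0.6],
    [0,0,0,0.36,-0.61,0,-0.6],
    [0,0,0,0.43,-0.73,0,-0.6],
    [0,0,0,0.48,-0.82,0,-0.6],
    [0,0,0,0.51,-0.87,0,-0.6],
    [0,0,0,0.52,-0.885,0,-0.6],
    [0,0,0,0.52,-0.885,0,-0.6],
    [0,0,0,0.52,-0.885,0,-0.6]
  ]
}}

```text
t: 4.55
tcp_pos: [0.5952, 0.0848, 0.3743]
eef_rot: [-0.0, 0.849, 0.529, -0.0]
force: [0.7, -0.5, -1.1]
gripper_width: 0.0423
```

```bash
python3 - <<'E'
from h import *
s=read_state();print(s['t'],s['tcp_pos'],s['force'],s['gripper_width'])
cv2.imwrite('pics/w3.png',grab_frame('wrist')[:,:,::-1])
b=grab_frame('side')[100:290,200:400,::-1]
cv2.imwrite('pics/s3.png',cv2.resize(b,None,fx=3,fy=3))
E
```

```text
4.55 [0.59521555 0.08477542 0.37433733] [ 0.74222258 -0.45998836 -1.12605079] 0.04225703469848573
```

View pics/w3.png

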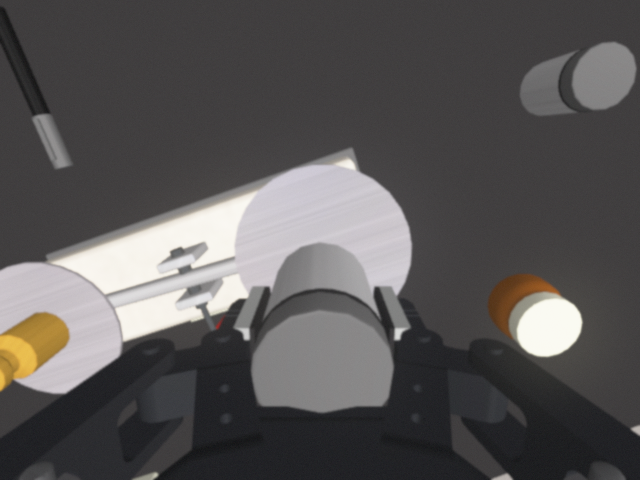

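View pics/s3.png

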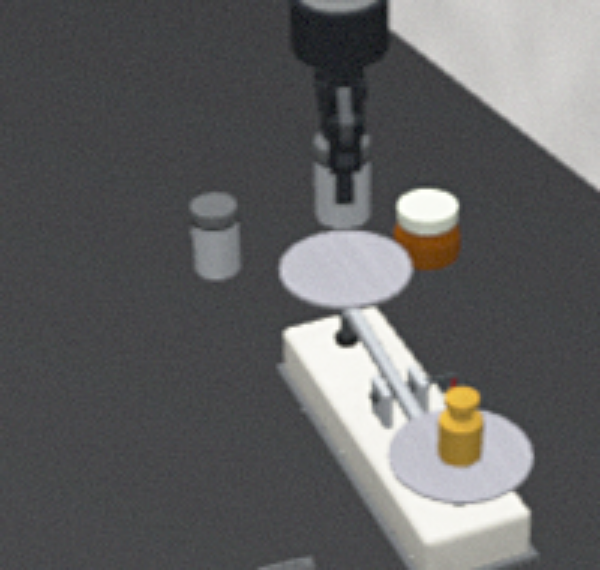

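The pan appears centred at about (323,248) in the wrist view and B's cap at (602,77). A is upright in the jaws, above the pan.

```bash
python3 - <<'E'
from h import *
s=read_state();print(wplane((323.5,248),.126,s),wplane((602,77),.07,s),wplane((322,357),s['tcp_pos'][2]-.1957+.07,s),s['force'])
E
```

```text
[0.59457985 0.08816762 0.126     ] [0.58384973 0.30541192 0.07      ] [0.59016287 0.0892839  0.24888739] [-0.57174797  0.80427612 -1.50092233]
```

Emit:
{"fn": "play_rows", "kwargs": {
  "motion": [
    [0,0,0,0,0.008,-0.05,-0.6],
    [0,0,0,0,0.008,-0.11,-0.6],
    [0,0,0,0,0.008,-0.15,-0.6],
    [0,0,0,0,0.008,-0.17,-0.6],
    [0,0,0,0,0.008,-0.174,-0.6],
    [0,0,0,0,0.008,-0.174,-0.6],
    [0,0,0,0,0.008,-0.174,-0.6]
  ]
}}

```text
t: 5.35
tcp_pos: [0.5961, 0.0864, 0.3231]
eef_rot: [0.0, 0.849, 0.529, 0.001]
force: [-0.9, -0.7, -1.5]
gripper_width: 0.0426
```

Emit:
{"fn": "play_rows", "kwargs": {
  "motion": [
    [0,0,0,0,0,0,0.1],
    [0,0,0,0,0,0,0.3],
    [0,0,0,0,0,0,0.6],
    [0,0,0,0,0,0,1],
    [0,0,0,0,0,0,1],
    [0,0,0,0,0,0,1],
    [0,0,0,0,0,0,1],
    [0,0,0,0,0,0,1],
    [0,0,0,0,0,0,1],
    [0,0,0,0,0,0,1],
    [0,0,0,0,0,0,1],
    [0,0,0,0,0,0,1]
  ]
}}

```text
t: 6.55
tcp_pos: [0.5958, 0.0863, 0.3225]
eef_rot: [-0.0, 0.849, 0.529, -0.0]
force: [0.5, -1.5, 0.1]
gripper_width: 0.0848
```

Emit:
{"fn": "play_rows", "kwargs": {
  "motion": [
    [0,0,0,0,0,0,1],
    [0,0,0,0,0,0,1],
    [0,0,0,0,0,0,1],
    [0,0,0,0,0,0,1],
    [0,0,0,0,0,0,1],
    [0,0,0,0,0,0,1],
    [0,0,0,0,0,0,1],
    [0,0,0,0,0,0,1],
    [0,0,0,0,0,0,1],
    [0,0,0,0,0,0,1]
  ]
}}

```text
t: 7.55
tcp_pos: [0.5958, 0.0863, 0.3225]
eef_rot: [-0.0, 0.849, 0.529, 0.0]
force: [0.5, 0.3, -0.4]
gripper_width: 0.0853
```

```bash
python3 - <<'E'
from h import *
s=read_state();print(s['t'],s['tcp_pos'],s['force'],s['gripper_width'])
cv2.imwrite('pics/w4.png',grab_frame('wrist')[:,:,::-1])
b=grab_frame('side')[100:290,200:400,::-1]
cv2.imwrite('pics/s4.png',cv2.resize(b,None,fx=3,fy=3))
E
```

```text
7.55 [0.59578109 0.08632682 0.32248193] [ 0.48054482  0.28443794 -0.43529293] 0.08525300444229497
```

View pics/w4.png

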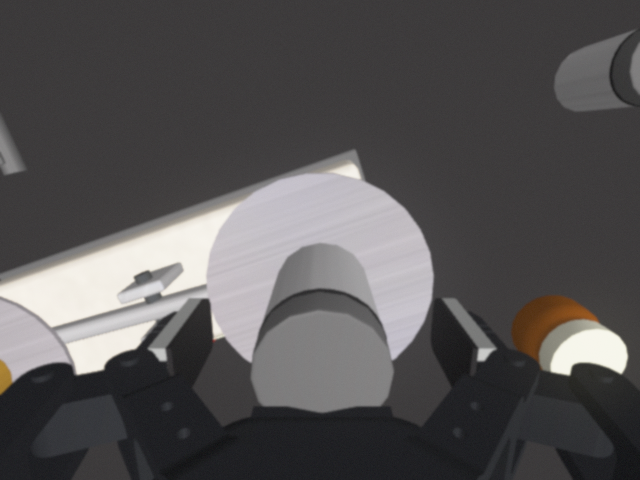

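View pics/s4.png

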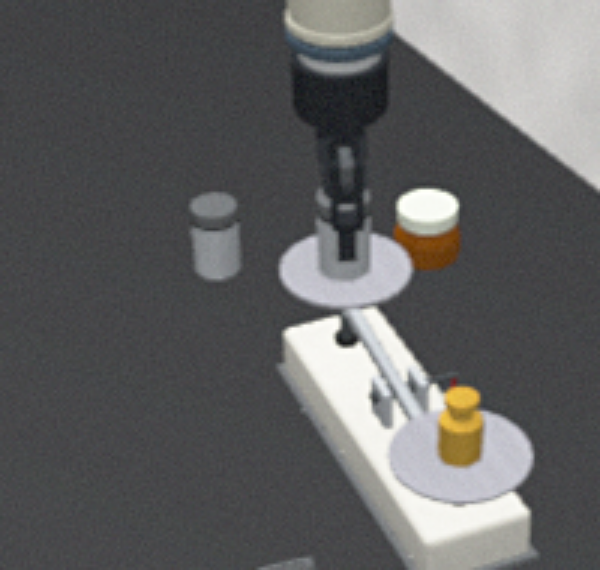

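Two seconds after release the free pan is still up, so A is the light one. I'll regrip it and take it to the tray, lifting high over the brass weight.

Emit:
{"fn": "play_rows", "kwargs": {
  "motion": [
    [0,0,0,0,0,0,0],
    [0,0,0,0,0,0,-0.6],
    [0,0,0,0,0,0,-0.6],
    [0,0,0,0,0,0,-0.6],
    [0,0,0,0,0,0,-0.6],
    [0,0,0,0,0,0.08,-0.6],
    [0,0,0,0,0,0.18,-0.6],
    [0,0,0,0,0,0.29,-0.6],
    [0,0,0,0,0,0.38,-0.6],
    [0,0,0,0,0,0.42,-0.6],
    [0,0,0,0,0,0.43,-0.6],
    [0,0,0,0,0,0.43,-0.6]
  ]
}}

```text
t: 8.85
tcp_pos: [0.5956, 0.0863, 0.4506]
eef_rot: [-0.0, 0.849, 0.529, -0.0]
force: [-0.4, -0.1, -1.6]
gripper_width: 0.0427
```

Emit:
{"fn": "play_rows", "kwargs": {
  "motion": [
    [0,0,0,-0.01,-0.05,0,-0.6],
    [0,0,0,-0.03,-0.15,0,-0.6],
    [0,0,0,-0.05,-0.27,0,-0.6],
    [0,0,0,-0.08,-0.4,0,-0.6],
    [0,0,0,-0.1,-0.53,0,-0.6],
    [0,0,0,-0.13,-0.66,0,-0.6],
    [0,0,0,-0.15,-0.79,0,-0.6],
    [0,0,0,-0.17,-0.9,0,-0.6],
    [0,0,0,-0.18,-0.96,0,-0.6],
    [0,0,0,-0.18,-0.98,0,-0.6],
    [0,0,0,-0.18,-0.98,0,-0.6]
  ]
}}

```text
t: 9.95
tcp_pos: [0.5413, -0.2084, 0.4504]
eef_rot: [-0.001, 0.849, 0.528, -0.001]
force: [0.2, 0.1, -0.5]
gripper_width: 0.0422
```

Emit:
{"fn": "play_rows", "kwargs": {
  "motion": [
    [0,0,0,-0.02,-0.1,0,-0.6],
    [0,0,0,-0.05,-0.22,0,-0.6],
    [0,0,0,-0.07,-0.34,0,-0.6],
    [0,0,0,-0.09,-0.42,-0.1,-0.6],
    [0,0,0,-0.09,-0.45,-0.22,-0.6],
    [0,0,0,-0.09,-0.45,-0.34,-0.6],
    [0,0,0,-0.09,-0.45,-0.44,-0.6],
    [0,0,0,-0.09,-0.45,-0.5,-0.6],
    [0,0,0,-0.09,-0.45,-0.5,-0.6],
    [0,0,0,-0.09,-0.45,-0.5,-0.6]
  ]
}}

```text
t: 10.95
tcp_pos: [0.5153, -0.3419, 0.3015]
eef_rot: [-0.0, 0.849, 0.529, -0.0]
force: [0.8, -0.1, -1.0]
gripper_width: 0.0422
```

```bash
python3 - <<'E'
from h import *
s=read_state();print(s['t'],s['tcp_pos'],s['force'],s['gripper_width'])
cv2.imwrite('pics/w5.png',grab_frame('wrist')[:,:,::-1])
b=grab_frame('side')[200:460,300:500,::-1]
cv2.imwrite('pics/s5.png',cv2.resize(b,None,fx=2.3,fy=2.3))
E
```

```text
10.95 [ 0.51526115 -0.3419098   0.30154319] [ 0.77646689 -0.06533164 -0.97561944] 0.042231511697905635
```

View pics/w5.png

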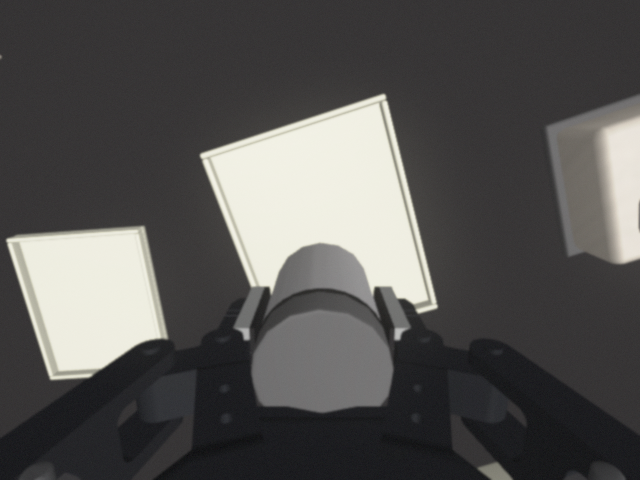

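View pics/s5.png

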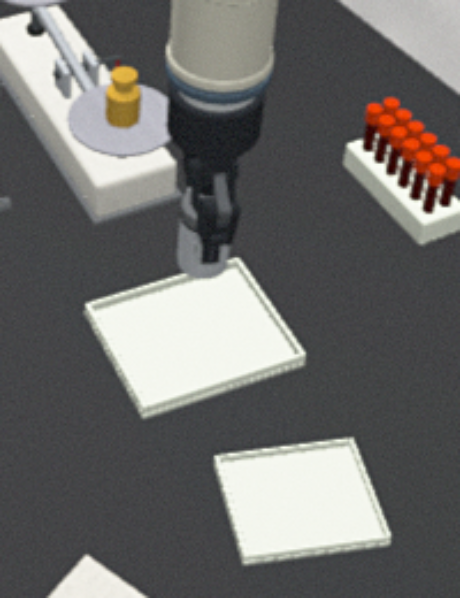

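In the wrist view the tray rim corners are at (202,155), (385,97) and (436,305), so its centre is near (319,230).

```bash
python3 - <<'E'
from h import *
s=read_state();p=[wplane(c,.015,s) for c in((202,155),(385,97),(436,305))];print(p,(p[0]+p[2])/2,s['tcp_pos'])
E
```

```text
[array([ 0.43091754, -0.38987664,  0.015     ]), array([ 0.45168144, -0.26389154,  0.015     ]), array([ 0.60466907, -0.28800193,  0.015     ])] [ 0.51779331 -0.33893929  0.015     ] [ 0.51552004 -0.34248326  0.30285311]
```

Emit:
{"fn": "play_rows", "kwargs": {
  "motion": [
    [0,0,0,0,0,-0.06,-0.6],
    [0,0,0,0,0,-0.15,-0.6],
    [0,0,0,0,0,-0.23,-0.6],
    [0,0,0,0,0,-0.29,-0.6],
    [0,0,0,0,0,-0.325,-0.6],
    [0,0,0,0,0,-0.337,-0.6],
    [0,0,0,0,0,-0.337,-0.6],
    [0,0,0,0,0,-0.337,-0.6]
  ]
}}

```text
t: 11.85
tcp_pos: [0.5153, -0.343, 0.2016]
eef_rot: [0.001, 0.849, 0.529, 0.0]
force: [-0.1, -0.8, -0.4]
gripper_width: 0.0426
```

Emit:
{"fn": "play_rows", "kwargs": {
  "motion": [
    [0,0,0,0,0,-0.003,-0.6],
    [0,0,0,0,0,-0.003,-0.6],
    [0,0,0,0,0,-0.003,0.1],
    [0,0,0,0,0,-0.003,0.4],
    [0,0,0,0,0,-0.003,1],
    [0,0,0,0,0,-0.003,1],
    [0,0,0,0,0,-0.003,1],
    [0,0,0,0,0,-0.003,1],
    [0,0,0,0,0,0.1,1],
    [0,0,0,0,0,0.25,1],
    [0,0,0,0,0,0.4,1],
    [0,0,0,0,0,0.5,1]
  ]
}}

```text
t: 13.05
tcp_pos: [0.5151, -0.3429, 0.3536]
eef_rot: [0.001, 0.849, 0.529, 0.001]
force: [1.6, -0.2, -0.6]
gripper_width: 0.0853
```

```bash
python3 - <<'E'
from h import *
s=read_state();print(s['t'],s['tcp_pos'],s['force'],s['gripper_width'])
cv2.imwrite('pics/w6.png',grab_frame('wrist')[:,:,::-1])
E
```

```text
13.05 [ 0.51512102 -0.3429328   0.35360426] [ 1.56490754 -0.24994091 -0.59179963] 0.08534307425632155
```

View pics/w6.png

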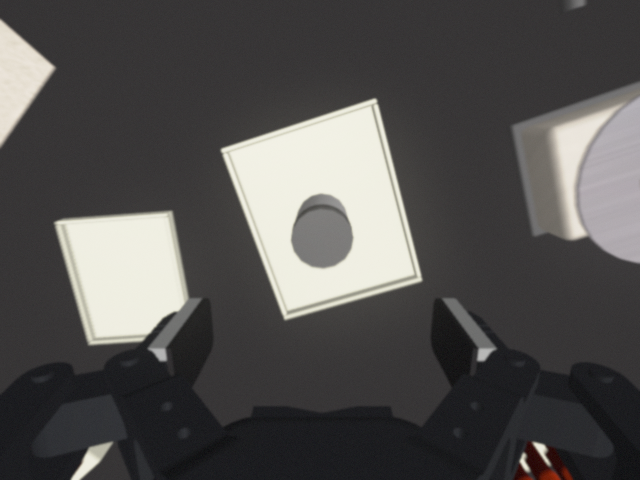

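A is standing near the middle of the tray, with its cap at (322,235) inside rim corners (222,150) to (420,280). B is next.

Emit:
{"fn": "play_rows", "kwargs": {
  "motion": [
    [0,0,0,0,0.03,0.05,1],
    [0,0,0,0.02,0.13,0.1,1],
    [0,0,0,0.03,0.26,0.12,1],
    [0,0,0,0.04,0.4,0.12,1],
    [0,0,0,0.06,0.54,0.12,1],
    [0,0,0,0.08,0.68,0.12,1],
    [0,0,0,0.09,0.82,0.12,1],
    [0,0,0,0.1,0.96,0.12,1]
  ]
}}

```text
t: 13.9
tcp_pos: [0.5441, -0.0525, 0.3856]
eef_rot: [-0.001, 0.849, 0.529, -0.001]
force: [0.6, 0.5, 0.2]
gripper_width: 0.0858
```

Emit:
{"fn": "play_rows", "kwargs": {
  "motion": [
    [0,0,0,0.02,0.14,0,1],
    [0,0,0,0.03,0.28,0,1],
    [0,0,0,0.05,0.42,0,1],
    [0,0,0,0.07,0.56,0,1],
    [0,0,0,0.08,0.7,0,1],
    [0,0,0,0.1,0.84,0,1],
    [0,0,0,0.12,0.96,0,1]
  ]
}}

```text
t: 14.6
tcp_pos: [0.5799, 0.2358, 0.3855]
eef_rot: [-0.0, 0.849, 0.529, -0.001]
force: [0.5, 0.1, -0.0]
gripper_width: 0.0853
```

Emit:
{"fn": "play_rows", "kwargs": {
  "motion": [
    [0,0,0,0.005,0.12,0,1],
    [0,0,0,0.007,0.2,-0.06,1],
    [0,0,0,0.007,0.24,-0.14,1],
    [0,0,0,0.007,0.24,-0.2,1],
    [0,0,0,0.007,0.24,-0.23,1],
    [0,0,0,0.007,0.24,-0.23,1],
    [0,0,0,0.007,0.24,-0.23,1]
  ]
}}

```text
t: 15.3
tcp_pos: [0.5829, 0.3052, 0.3178]
eef_rot: [-0.0, 0.849, 0.528, -0.0]
force: [0.5, -0.1, 0.3]
gripper_width: 0.0852
```

```bash
python3 - <<'E'
from h import *
s=read_state();print(s['t'],s['tcp_pos'],s['force'],s['gripper_width'])
cv2.imwrite('pics/w7.png',grab_frame('wrist')[:,:,::-1])
E
```

```text
15.3 [0.58293683 0.30515994 0.3177712 ] [ 0.4655639  -0.13351773  0.28194471] 0.08523319643124651
```

View pics/w7.png

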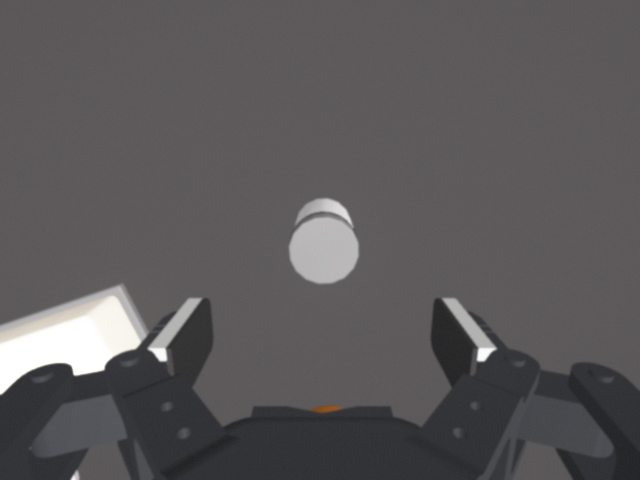

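B's cap top is at (323,248), within a few millimetres of the grasp axis, so I'll descend and grip it.

Emit:
{"fn": "play_rows", "kwargs": {
  "motion": [
    [0,0,0,0,0.008,-0.08,1],
    [0,0,0,0,0.008,-0.18,1],
    [0,0,0,0,0.008,-0.28,1],
    [0,0,0,0,0.008,-0.36,1],
    [0,0,0,0,0.008,-0.4,1],
    [0,0,0,0,0.008,-0.407,1],
    [0,0,0,0,0.008,-0.407,1],
    [0,0,0,0,0.008,-0.407,0],
    [0,0,0,0,0.008,-0.407,-0.6],
    [0,0,0,0,0.008,-0.407,-0.6],
    [0,0,0,0,0.008,-0.407,-0.6],
    [0,0,0,0,0.008,-0.407,-0.6]
  ],
  "grip_force": 70
}}

```text
t: 16.55
tcp_pos: [0.5831, 0.3077, 0.1965]
eef_rot: [0.0, 0.849, 0.529, 0.0]
force: [-1.6, -2.3, 6.6]
gripper_width: 0.0427
```

Emit:
{"fn": "play_rows", "kwargs": {
  "motion": [
    [0,0,0,0,0,0.05,-0.6],
    [0,0,0,0,0,0.15,-0.6],
    [0,0,0,0,0,0.27,-0.6],
    [0,0,0,0,0,0.4,-0.6],
    [0,0,0,0,0,0.52,-0.6],
    [0,0,0,0,0,0.57,-0.6],
    [0,0,0,0,0,0.6,-0.6],
    [0,0,0,0,0,0.6,-0.6],
    [0,0,0,0,0,0.6,-0.6]
  ]
}}

```text
t: 17.45
tcp_pos: [0.5823, 0.3075, 0.3734]
eef_rot: [-0.0, 0.849, 0.529, -0.001]
force: [0.2, 0.5, -4.0]
gripper_width: 0.0421
```

```bash
python3 - <<'E'
from h import *
s=read_state();print(s['t'],s['tcp_pos'],s['force'],s['gripper_width'])
cv2.imwrite('pics/w8.png',grab_frame('wrist')[:,:,::-1])
E
```

```text
17.45 [0.58233535 0.30747408 0.37341122] [ 0.15838522  0.48940406 -3.98091503] 0.04207438676851905
```

View pics/w8.png

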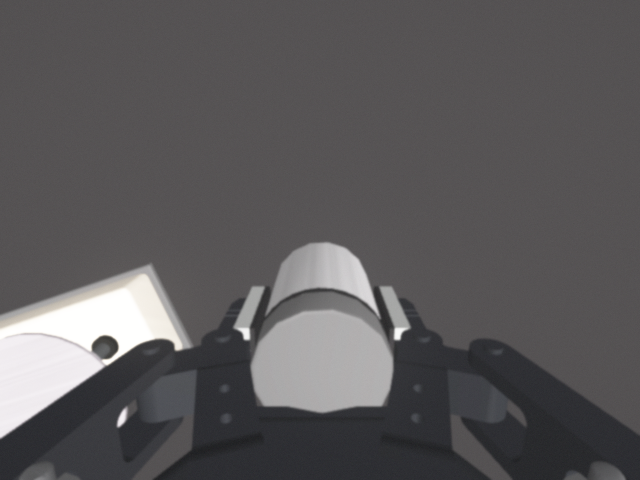

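Emit:
{"fn": "play_rows", "kwargs": {
  "motion": [
    [0,0,0,0,-0.04,0,-0.6],
    [0,0,0,0.01,-0.12,0,-0.6],
    [0,0,0,0.015,-0.22,0,-0.6],
    [0,0,0,0.02,-0.33,0,-0.6],
    [0,0,0,0.03,-0.44,0,-0.6],
    [0,0,0,0.035,-0.55,0,-0.6],
    [0,0,0,0.04,-0.64,0,-0.6],
    [0,0,0,0.045,-0.7,0,-0.6],
    [0,0,0,0.045,-0.73,0,-0.6],
    [0,0,0,0.045,-0.737,0,-0.6],
    [0,0,0,0.045,-0.737,0,-0.6],
    [0,0,0,0.045,-0.737,0,-0.6]
  ]
}}

```text
t: 18.7
tcp_pos: [0.5964, 0.0875, 0.3752]
eef_rot: [-0.0, 0.849, 0.529, 0.0]
force: [0.5, -0.2, -4.7]
gripper_width: 0.0422
```

Emit:
{"fn": "play_rows", "kwargs": {
  "motion": [
    [0,0,0,0,0,-0.04,-0.6],
    [0,0,0,0,0,-0.09,-0.6],
    [0,0,0,0,0,-0.13,-0.6],
    [0,0,0,0,0,-0.155,-0.6],
    [0,0,0,0,0,-0.167,-0.6],
    [0,0,0,0,0,-0.167,-0.6],
    [0,0,0,0,0,-0.167,-0.6],
    [0,0,0,0,0,-0.167,-0.6]
  ]
}}

```text
t: 19.5
tcp_pos: [0.5966, 0.0866, 0.3258]
eef_rot: [0.0, 0.849, 0.529, 0.0]
force: [-0.7, -0.3, -4.5]
gripper_width: 0.0422
```

```bash
python3 - <<'E'
from h import *
s=read_state();print(s['t'],s['tcp_pos'],s['force'],s['gripper_width'])
cv2.imwrite('pics/w9.png',grab_frame('wrist')[:,:,::-1])
E
```

```text
19.5 [0.59663001 0.08661704 0.32577281] [-0.69530373 -0.31053388 -4.54510429] 0.0422013504364595
```

View pics/w9.png

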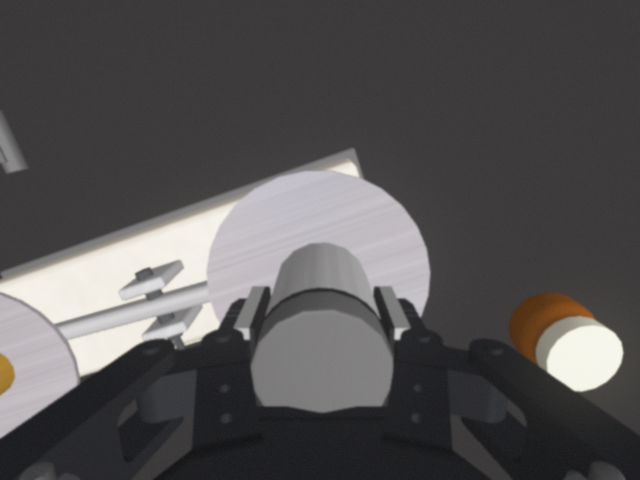

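The canister is centred over the pan. I'll lower it slowly so the pan sinks under it, then let go near the bottom stop.

Emit:
{"fn": "play_rows", "kwargs": {
  "motion": [
    [0,0,0,0,0,-0.005,-0.6],
    [0,0,0,0,0,-0.01,-0.6],
    [0,0,0,0,0,-0.015,-0.6],
    [0,0,0,0,0,-0.02,-0.6],
    [0,0,0,0,0,-0.025,-0.6],
    [0,0,0,0,0,-0.03,-0.6],
    [0,0,0,0,0,-0.035,-0.6],
    [0,0,0,0,0,-0.04,-0.6],
    [0,0,0,0,0,-0.045,-0.6],
    [0,0,0,0,0,-0.05,-0.6],
    [0,0,0,0,0,-0.055,-0.6],
    [0,0,0,0,0,-0.06,-0.6]
  ]
}}

```text
t: 20.75
tcp_pos: [0.5965, 0.0866, 0.3071]
eef_rot: [0.0, 0.849, 0.529, 0.0]
force: [0.1, 0.2, -1.1]
gripper_width: 0.0425
```

Emit:
{"fn": "play_rows", "kwargs": {
  "motion": [
    [0,0,0,0,0,-0.005,-0.6],
    [0,0,0,0,0,-0.01,-0.6],
    [0,0,0,0,0,-0.015,-0.6],
    [0,0,0,0,0,-0.02,-0.6],
    [0,0,0,0,0,-0.025,-0.6],
    [0,0,0,0,0,-0.03,-0.6],
    [0,0,0,0,0,-0.035,-0.6],
    [0,0,0,0,0,-0.04,-0.6],
    [0,0,0,0,0,-0.045,-0.6],
    [0,0,0,0,0,-0.05,-0.6],
    [0,0,0,0,0,-0.05,-0.6],
    [0,0,0,0,0,-0.05,-0.6]
  ]
}}

```text
t: 21.95
tcp_pos: [0.5963, 0.0866, 0.2921]
eef_rot: [-0.0, 0.849, 0.529, -0.0]
force: [1.4, 0.5, -1.6]
gripper_width: 0.0421
```

```bash
python3 - <<'E'
from h import *
s=read_state();print(s['t'],s['tcp_pos'],s['force'],s['gripper_width'])
b=grab_frame('side')[100:290,200:400,::-1]
cv2.imwrite('pics/s10.png',cv2.resize(b,None,fx=3,fy=3))
E
```

```text
21.95 [0.59627043 0.08662686 0.29205082] [ 1.39888267  0.49809912 -1.57198352] 0.04211478051217662
```

View pics/s10.png

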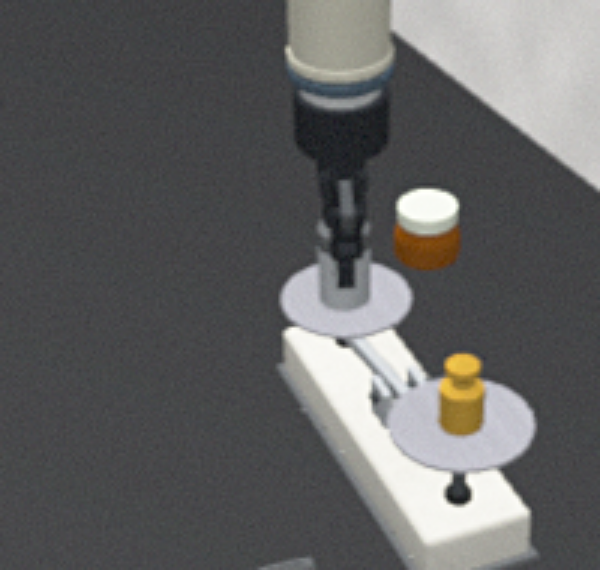

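The pan has gone down and the brass side has risen. Next I'll release, wait and retreat upward.

Emit:
{"fn": "play_rows", "kwargs": {
  "motion": [
    [0,0,0,0,0,0,0.1],
    [0,0,0,0,0,0,0.3],
    [0,0,0,0,0,0,0.6],
    [0,0,0,0,0,0,1],
    [0,0,0,0,0,0,1],
    [0,0,0,0,0,0,1],
    [0,0,0,0,0,0,1],
    [0,0,0,0,0,0.06,1],
    [0,0,0,0,0,0.18,1],
    [0,0,0,0,0,0.32,1],
    [0,0,0,0,0,0.45,1],
    [0,0,0,0,0,0.5,1]
  ]
}}

```text
t: 23.2
tcp_pos: [0.597, 0.0867, 0.4465]
eef_rot: [0.001, 0.849, 0.529, 0.003]
force: [-0.2, 0.1, 0.9]
gripper_width: 0.0855
```

Emit:
{"fn": "play_rows", "kwargs": {
  "motion": [
    [0,0,0,-0.1,0.1,0,1],
    [0,0,0,-0.2,0.2,0,1],
    [0,0,0,-0.3,0.3,0,1],
    [0,0,0,-0.4,0.4,0,1],
    [0,0,0,-0.45,0.45,0,1],
    [0,0,0,-0.5,0.5,0,1],
    [0,0,0,-0.5,0.5,0,1],
    [0,0,0,-0.5,0.5,0,1],
    [0,0,0,-0.5,0.5,0,1],
    [0,0,0,-0.5,0.5,0,1]
  ]
}}

```text
t: 24.2
tcp_pos: [0.4469, 0.2361, 0.442]
eef_rot: [0.0, 0.849, 0.528, -0.0]
force: [-0.0, -0.6, -0.0]
gripper_width: 0.0854
```

```bash
python3 - <<'E'
from h import *
s=read_state();print(s['t'],s['tcp_pos'],s['force'],s['gripper_width'])
a=grab_frame('scene')[...,::-1];b=grab_frame('side')[...,::-1]
cv2.imwrite('pics/f_a.png',cv2.resize(a[150:370,240:450],None,fx=2.7,fy=2.7,interpolation=2))
cv2.imwrite('pics/f_b.png',cv2.resize(b[150:400,280:450],None,fx=2.4,fy=2.4,interpolation=2))
E
```

```text
24.2 [0.44691555 0.23607316 0.4419821 ] [-0.00570046 -0.6404506  -0.00084611] 0.08543988222896837
```

View pics/f_a.png

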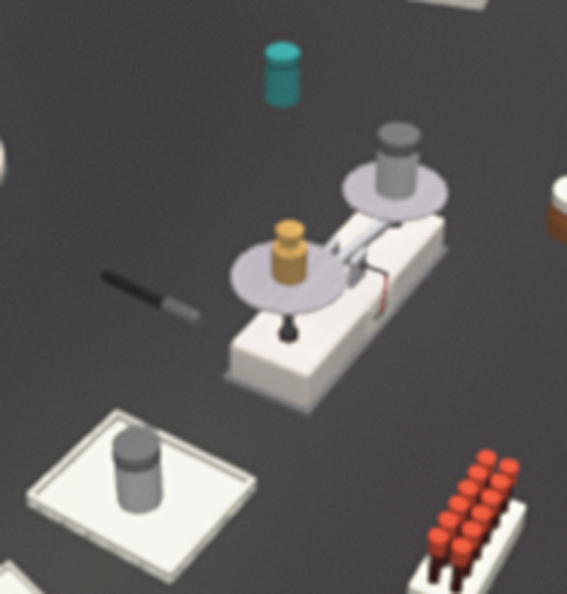

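View pics/f_b.png

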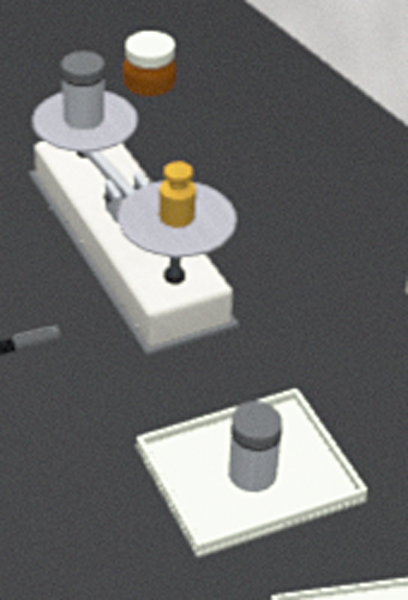

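```bash
python3 - <<'E'
from h import *
S=lambda u,v:(240+u/2.7,150+v/2.7); D=lambda u,v:(280+u/2.4,150+v/2.4)
print('trayA',plane('scene',S(138,446),.074),plane('side',D(256,424),.074))
print('panB',plane('scene',S(399,134),.164),plane('side',D(83,65),.164))
print('pan',plane('scene',S(395,190),.094),plane('side',D(85,120),.094))
finish_job()
E
```

```text
trayA [ 0.52270933 -0.34834125  0.074     ] [ 0.51023127 -0.34988579  0.074     ]
panB [0.59956408 0.08197905 0.164     ] [0.59166342 0.07794605 0.164     ]
pan [0.59967455 0.08133938 0.094     ] [0.59334512 0.078468   0.094     ]
the job is handed in; nothing more can be done
```

The job is handed in after about 24 s of the 72 s allowed: the heavy canister is on the sunk free pan and the light one is in the larger white tray.

- **Light canister (A):** I set the canister next to the turquoise look-alike on the free pan first. The pan stayed up for more than 2 s after release, so I moved it to the tray. It stands about 5–8 mm from the tray's centre.
- **Heavy canister (B):** It read about 4 N on the wrist when lifted, against 1–2 N for A. The pan sank under it and the brass side rose. It stands within about 2 mm of the pan's centre.
- **Last checks:** In the final pictures both canisters stand upright and the arm is clear of everything.
- **Disagreement:** The scene and side cameras differed by up to 12 mm in x on the same points, and the wrist camera by up to about 7 mm. That is more than the stated 2 mm calibration but well inside the placing margins.

I did not measure the sunk pan's height separately. The pan positions from the two pictures agree to about 7 mm when I assume 94 mm.

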